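Hold the magnifier over the tablet strip

ROBOT

A 6-joint arm with a two-finger parallel gripper is mounted at the origin on the work surface; the furniture and walls round the work are solid. World frame = base frame: x ahead of the robot, y to its left, z up, the work surface at z = 0. Lengths are in m, angles in rad, forces in N, time in s.
With the tool pointing down it reaches from about 0.35 to 0.975 m from the base axis. Payload 4.9 kg.
Tool frame: the origin (TCP) lies on the front face of the gripper's body, between the roots of the fingers; the fingertips stand 73 mm ahead of it and the grasp point (between the pads) lies 54 mm ahead of it; z points along the fingers, y is the line along which they close (so a half turn about z gives the same grasp; the last joint's range is limited). The gripper opens to 85 mm and grips with 20 to 120 N. Pads are 22 mm wide; open, the fingers measure 114 mm over their backs; the gripper's body (76 mm by 85 mm) begins 54 mm behind the grasp point. The pads swing forward as they close: fully open they stand 13 mm farther back than shut.
Start: joints at [1.229, 0.053, 1.613, -0, 1.476, -0.119], TCP at [0.138, 0.61, 0.304] pointing down, gripper open.
Joint ranges: [-3.01, 3.01], [-1.01, 2.22], [0.06, 2.58], [-1.02, 4.17], [0.09, 2.62], [-3.14, 3.14]. Speed limits (rad/s): [2.57, 2.57, 3.14, 3.14, 3.14, 3.14].

INTERFACE

Orientations are given as a rotation vector (axis times angle).
In Python, from station import status, imaging, order gives the robot as it stands.
- The arm moves only by the tool arm_command, never from a script. Its argument "increments" is a list of rows, each an object with "slide": the shift along the tool's x, y, z in m, a list of three; "spin": the turn about the tool's z in degrees; "gripper": the opening, from -1 (shut) to 1 (fully open). In form: [{"slide": [x, y, z], "spin": spin, "gripper": gripper}, ...]. A call has 1 to 8 rows; each row is the pose to reach, as a shift and turn from the pose commanded when the call began, along the tool's axes at that moment; what a row does not reach only later rows make up. A row lasts 1/12 s, in which the tool goes at most 41.7 mm and 7.16 degrees, less where a joint would pass 70% of its speed; a pose out of reach is approached as far as the arm can. A call with a gripper value outside its range is refused whole. The fingers move at their own pace and stop on an object; "newtons" is the grip in N (left out, the last holds). Time passes only in rows, so rows that repeat a pose let the fingers close. It gives the time, the measured TCP pose, the force, the opening and the grip force at its end, in the units of the state.
- status.get_obs(): the state, without advancing time (a new reading comes with each control period).
- imaging.get_image(name): name is "scene" or "side" or "wrist"; returns a dict with "frame" (400x640x3 uint8, red, green, blue), "vfov" (degrees; the focal length in pixels is half the picture's height over the tangent of half this angle, whatever the lens; pixels are square), "cx", "cy" (the principal point, pixels), "view" (4x4, takes a point from world to camera coordinates); the wrist camera has in their place "mount" (4x4, takes a point from camera to tool coordinates, whose origin is the TCP and whose axes are the flange's). Camera axes: x right, y up, looking along -z (the intrinsics and any distortion apply to the point x, -y, -z); pixel columns grow to the right and rows downward; lengths in m; the calibration is good to about 2 mm. A picture is of the moment at which its call begins: read the wrist's pose just before it. There is no depth.
- order.finish_job(): hands the job in; it is judged then, once.
The state is a dict: "t": time; "q": joint angles; "dq": joint speeds; "effort": joint torques, N m; "tool_pos": TCP position; "tool_rot": TCP orientation; "contact_force": force on the tool from outside, world axes, zero at the start; "wrist_torque": the same for the moment, N m; "opening": finger opening in m; "grip_force": force on a finger pad.
Only numpy, scipy, OpenCV 4.12 (cv2) and the standard library are available. Lean on these libraries where they do the work, as an engineer would, in place of code of your own. Each camera call takes 0.05 s, during which the arm holds its last target. There are 200 camera calls.

TASK

I want to check the tablets in the foil strip through my magnifier: first lift off the medicine carton that lies across the strip and set it down flat on the bare table, at least a hand's breadth clear of the strip. Then pick up the rectangular hand magnifier by its handle, lift it over the row of two bottles and a glass that stands between, and finish still holding it over the strip for me, right way up and level, the lens centred on the strip with its long side along the strip's long side, about two centimetres above it. Do not let the magnifier touch the strip, leave the strip lying where it is, do not disturb the row, and do not put the magnifier down or let go of it at the end.

Things in the scene. Friction and masses are not known exactly. Their poses are not given: they have to be found in the camera images.
- blister: the target: silvery foil strip, 42 (x) x 95 (y, its long side) mm, lying loose and flat, left or right of the row, tablet bubbles up, about 12 g. Origin at its middle, 1 mm above the table; the bubbles end 4 mm above the origin. At the start the carton lies across its middle; the two ends show
- carton: the obstacle: white and blue medicine carton, 52 (x) x 106 (y) x 34 (z) mm, about 60 g, lying flat on the bubbles, 5 mm above the table, its long side across the strip (within 10 degrees). Origin at the centre of its underside. Pinch it across the 52 mm from above, fingertips over 6 mm above the table to clear the strip. The table at x 0.40 to 0.51, y 0.31 to 0.42 and -0.42 to -0.31 m is bare
- magnifier: rectangular hand magnifier lying flat, about 100 g: clear lens in a black frame 70 (x) x 120 (y, its long side) x 10 (z) mm, rim 6 mm wide; the handle leaves the middle of one long side along -x. Origin at the lens centre, on the frame's underside. It starts on the other side of the row from the strip, handle towards the robot; it balances about 38 mm from the origin along -x
- magnifier_grip (a point): where to pinch the magnifier's handle, across its width: 70 mm from the lens centre along the magnifier's -x, 8 mm above its underside. The handle is a straight black grip 20 mm wide (y) and 16 mm thick (z), from x = -53 to -145 mm, lying flush on the table with the frame; axes as the magnifier's
- nasal_spray: bottle with a green cap, 36 x 42 x 106 mm high, standing loose in the row; origin at the centre of its foot. The row of three runs away from the robot along the middle of the table (y near 0)
- dropper: brown dropper bottle with a black rubber bulb, 34 mm across, 102 mm high, standing loose in the row; origin at the centre of its foot
- tumbler: clear glass tumbler, 64 mm across, 84 mm high, standing loose in the row; origin at the centre of its foot

How it is judged:
By the outcome, as a careful person would: the job done as asked, in the order asked, and still so for the second after the job is handed in, while the arm keeps its last pose, push and grip.
It also fails if it takes over 62 s, if anything falls off the work surface, if the arm or the gripper's body presses on something with over 40 N, if the wrist force passes 120 N, or if a joint passes its speed limit or range.

## Working session

There is one attempt and no reset: what is moved stays moved. The work goes in short steps, Python scripts to look and compute and a tool call to move; the robot and the scene stay as the last step left them, time stands still between calls to the robot, and variables do not carry over. Pictures are saved under pics/ and viewed, at most 10 in all, crops included, and the job is handed in when it is done.

Besides the shell and the picture viewer there is one more tool, called after "Call:" as a command line: name --argument value ..., lists and objects as JSON in quotes. arm_command: Moves the arm, as the interface text tells. Its arguments: {"type":"object","properties":{"increments":{"type":"array","items":{"type":"object","properties":{"slide":{"type":"array","items":{"type":"number"}},"spin":{"type":"number"},"gripper":{"type":"number"}}}},"newtons":{"type":"number"}},"required":["increments"]}

```bash
mkdir -p pics; ls; python3 - <<'E'
from station import status, imaging
import cv2, numpy as np, pickle
o=status.get_obs(); print(o)
for n in ["scene","side"]:
    d=imaging.get_image(n); pickle.dump(d,open(f"pics/{n}.pkl","wb"))
    cv2.imwrite(f"pics/{n}0.png",d["frame"][:,:,::-1]); print(n,{k:v for k,v in d.items() if k!="frame"})
E
```

```text
pics
{'t': 0.0, 'q': array([ 1.22896935e+00,  5.32903028e-02,  1.61433493e+00,  1.88938072e-05,
        1.47601594e+00, -1.18980137e-01]), 'dq': array([-0.00118211,  0.00170499,  0.00027419, -0.00148033,  0.00084512,
        0.00133412]), 'effort': array([ 8.49857752e-04, -3.93644035e+01, -3.70194519e+01,  4.43093541e-05,
        6.60609832e-03,  3.93789108e-06]), 'tool_pos': array([0.13794542, 0.60907779, 0.30267969]), 'tool_rot': array([-0.34927173, -3.12162613,  0.00312555]), 'contact_force': array([ 0.08987055,  0.29881393, -0.10864023]), 'wrist_torque': array([-0.03456183, -0.03693299, -0.0498784 ]), 'grip_force': 0.0, 'opening': 0.08517078574881767}
scene {'vfov': 43.848322671535286, 'cx': 319.63562287075246, 'cy': 201.67280687324947, 'view': array([[ 0.89951229, -0.43664584,  0.01476652, -0.44819833],
       [ 0.25454178,  0.55123968,  0.79457114, -0.15886383],
       [-0.35508607, -0.71096781,  0.60699148, -0.81403584],
       [ 0.        ,  0.        ,  0.        ,  1.        ]])}
side {'vfov': 49.28749686821288, 'cx': 318.12364088802923, 'cy': 205.7978114461416, 'view': array([[ 0.95257875, -0.30411299,  0.01044115, -0.4500078 ],
       [ 0.12345096,  0.41759468,  0.90020805, -0.11305722],
       [-0.27812513, -0.85623009,  0.43533486, -0.73173923],
       [ 0.        ,  0.        ,  0.        ,  1.        ]])}
```

View pics/scene0.png

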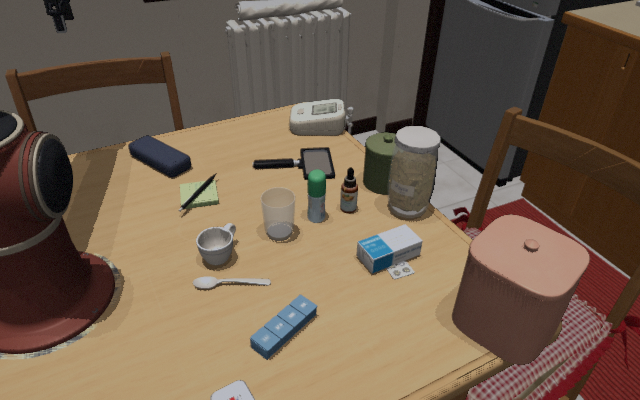

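View pics/side0.png

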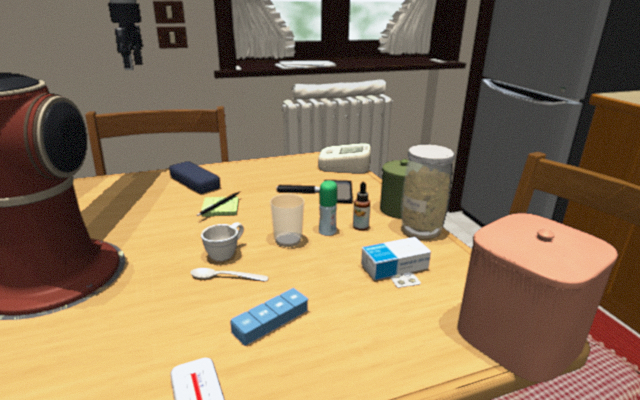

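The scene view shows the carton's top corners near (358,241), (408,228), (421,244), (373,262), with the strip end at (401,270). The magnifier lens is at about (317,163) and its handle end at (255,164). The row is tumbler (279,235), spray (317,218) and dropper (349,210). The carton's free spot is at y<0.

```bash
cat > h.py <<'E'
import numpy as np, cv2, pickle
from scipy.spatial.transform import Rotation as R
def ray(d,px,o=None):
    f=200/np.tan(np.radians(d["vfov"]/2)); u,v=px
    c=np.array([(u-d["cx"])/f,-(v-d["cy"])/f,-1])
    if "view" in d: T=np.linalg.inv(d["view"])
    else:
        W=np.eye(4);W[:3,:3]=R.from_rotvec(o["tool_rot"]).as_matrix();W[:3,3]=o["tool_pos"];T=W@d["mount"]
    return T[:3,3],T[:3,:3]@c
def onz(d,px,z,o=None):
    p,r=ray(d,px,o); return (p+r*(z-p[2])/r[2]).round(4)
def proj(d,P,o=None):
    f=200/np.tan(np.radians(d["vfov"]/2))
    if "view" in d: V=d["view"]
    else:
        W=np.eye(4);W[:3,:3]=R.from_rotvec(o["tool_rot"]).as_matrix();W[:3,3]=o["tool_pos"];V=np.linalg.inv(W@d["mount"])
    c=V[:3,:3]@np.asarray(P)+V[:3,3]
    return (d["cx"]+f*c[0]/-c[2], d["cy"]-f*c[1]/-c[2])
E
python3 - <<'E'
from h import *
s=pickle.load(open("pics/scene.pkl","rb"));e=pickle.load(open("pics/side.pkl","rb"))
for n,p,z in [("c1",(358,241),.039),("c2",(408,228),.039),("c3",(421,244),.039),("c4",(373,262),.039),("strip",(401,270),.001),("stripL",(389,273),.003),("stripR",(413,268),.003),
 ("m1",(301,151),.01),("m2",(330,149),.01),("m3",(334,177),.01),("m4",(305,179),.01),("hend",(254,163),.016),("tum",(279,235),0),("spray",(317,218),0),("drop",(349,209),0),("jar",(408,212),0),("greenjar",(378,187),0),("cup",(216,260),0),("spoon",(270,282),0),("pad",(200,195),0),("pill",(300,305),0.02),("can",(500,330),0)]:
    print(n,onz(s,p,z))
for n,p,z in [("c1",(362,256),.039),("c2",(420,240),.039),("c4",(373,263),.039),("m1",(326,182),.01),("m3",(352,201),.01),("hend",(277,188),.016)]: print("side",n,onz(e,p,z))
print(R.from_rotvec([-0.349,-3.1216,.003]).as_matrix().round(3), {k:v for k,v in __import__('station').imaging.get_image('wrist').items() if k!='frame'})
E
```

```text
c1 [ 0.5101 -0.1298  0.039 ]
c2 [ 0.6107 -0.1374  0.039 ]
c3 [ 0.607  -0.1836  0.039 ]
c4 [ 0.507  -0.1866  0.039 ]
strip [ 0.5644 -0.1926  0.001 ]
stripL [ 0.54   -0.1914  0.003 ]
stripR [ 0.5851 -0.199   0.003 ]
m1 [0.5615 0.2313 0.01  ]
m2 [0.6279 0.2109 0.01  ]
m3 [0.5829 0.1026 0.01  ]
m4 [0.522  0.1221 0.01  ]
hend [0.4405 0.2194 0.016 ]
tum [ 0.4052 -0.0142  0.    ]
spray [0.4931 0.0015 0.    ]
drop [5.65e-01 2.00e-04 0.00e+00]
jar [ 0.6693 -0.0589  0.    ]
greenjar [0.6591 0.0415 0.    ]
cup [ 0.2772 -0.0296  0.    ]
spoon [ 0.3452 -0.1207  0.    ]
pad [0.3029 0.1738 0.    ]
pill [ 0.3639 -0.205   0.02  ]
can [ 0.6331 -0.3682  0.    ]
side c1 [ 0.4973 -0.1582  0.039 ]
side c2 [ 0.6156 -0.1393  0.039 ]
side c4 [ 0.5061 -0.1826  0.039 ]
side m1 [0.5639 0.223  0.01  ]
side m3 [0.5846 0.1021 0.01  ]
side hend [0.437  0.2071 0.016 ]
[[-0.975  0.221 -0.001]
 [ 0.221  0.975 -0.002]
 [ 0.    -0.002 -1.   ]] {'vfov': 70.73176674826703, 'cx': 322.4022478847825, 'cy': 202.17413228163144, 'mount': array([[ 1.06913787e-03,  9.64173980e-01,  2.65268529e-01,
         6.70995781e-02],
       [ 9.99999285e-01, -8.88636863e-04, -8.00458914e-04,
         4.25955632e-04],
       [-5.36054264e-04,  2.65269195e-01, -9.64174241e-01,
        -6.93268696e-02],
       [ 0.00000000e+00,  0.00000000e+00,  0.00000000e+00,
         1.00000000e+00]])}
```

Call:
arm_command --increments '[{"slide":[-0.024,-0.027,0],"gripper":1},{"slide":[-0.048,-0.055,0],"gripper":1},{"slide":[-0.072,-0.082,0],"gripper":1},{"slide":[-0.096,-0.11,0],"gripper":1},{"slide":[-0.12,-0.137,0],"gripper":1},{"slide":[-0.144,-0.164,0],"gripper":1},{"slide":[-0.168,-0.19,0],"gripper":1},{"slide":[-0.193,-0.219,0],"gripper":1}]'

```text
validation failed for argument at $.in...
```

Call:
arm_command --increments '[{"slide":[-0.193,-0.219,0],"gripper":1},{"slide":[-0.193,-0.219,0],"gripper":1},{"slide":[-0.193,-0.219,0],"gripper":1},{"slide":[-0.193,-0.219,0],"gripper":1},{"slide":[-0.193,-0.219,0],"gripper":1},{"slide":[-0.193,-0.219,0],"gripper":1},{"slide":[-0.193,-0.219,0],"gripper":1},{"slide":[-0.193,-0.219,0],"gripper":1}]'

```text
validation failed for argument at $.in...
```

Call:
arm_command --increments '[{"slide":[-0.193,-0.219,0],"gripper":1},{"slide":[-0.193,-0.219,0],"gripper":1},{"slide":[-0.193,-0.219,0],"gripper":1},{"slide":[-0.193,-0.219,0],"gripper":1},{"slide":[-0.193,-0.219,0],"gripper":1},{"slide":[-0.193,-0.219,0],"gripper":1},{"slide":[-0.193,-0.219,0],"gripper":1},{"slide":[-0.193,-0.219,0],"gripper":1}]'

```text
validation failed for argument at $.in...
```

Call:
arm_command --increments '[{"slide":[-0.193,-0.219,0.0],"spin":0.0,"gripper":1.0},{"slide":[-0.193,-0.219,0.0],"spin":0.0,"gripper":1.0},{"slide":[-0.193,-0.219,0.0],"spin":0.0,"gripper":1.0},{"slide":[-0.193,-0.219,0.0],"spin":0.0,"gripper":1.0},{"slide":[-0.193,-0.219,0.0],"spin":0.0,"gripper":1.0},{"slide":[-0.193,-0.219,0.0],"spin":0.0,"gripper":1.0},{"slide":[-0.193,-0.219,0.0],"spin":0.0,"gripper":1.0},{"slide":[-0.193,-0.219,0.0],"spin":0.0,"gripper":1.0}]'

```text
t: 0.82
tool_pos: [0.2805, 0.3487, 0.3035]
tool_rot: [0.36, 3.119, -0.003]
contact_force: [0.4, -0.2, 0.7]
opening: 0.0854
grip_force: 0.0
```

Call:
arm_command --increments '[{"slide":[-0.193,-0.219,0.0],"spin":0.0,"gripper":1.0},{"slide":[-0.193,-0.219,0.0],"spin":0.0,"gripper":1.0},{"slide":[-0.193,-0.219,0.0],"spin":0.0,"gripper":1.0},{"slide":[-0.193,-0.219,0.0],"spin":0.0,"gripper":1.0},{"slide":[-0.193,-0.219,0.0],"spin":0.0,"gripper":1.0},{"slide":[-0.193,-0.219,0.0],"spin":0.0,"gripper":1.0},{"slide":[-0.193,-0.219,0.0],"spin":0.0,"gripper":1.0},{"slide":[-0.193,-0.219,0.0],"spin":0.0,"gripper":1.0}]'

```text
t: 1.48
tool_pos: [0.4199, 0.0918, 0.3038]
tool_rot: [0.363, 3.119, -0.004]
contact_force: [0.0, 1.0, 0.2]
opening: 0.0855
grip_force: 0.0
```

Call:
arm_command --increments '[{"slide":[-0.193,-0.219,0.0],"spin":-11,"gripper":1.0},{"slide":[-0.193,-0.219,0.0],"spin":-11,"gripper":1.0},{"slide":[-0.193,-0.219,0.0],"spin":-11,"gripper":1.0},{"slide":[-0.193,-0.219,0.0],"spin":-11,"gripper":1.0},{"slide":[-0.193,-0.219,0.0],"spin":-11,"gripper":1.0},{"slide":[-0.193,-0.219,0.0],"spin":-11,"gripper":1.0},{"slide":[-0.193,-0.219,0.0],"spin":-11,"gripper":1.0},{"slide":[-0.193,-0.219,0.0],"spin":-11,"gripper":1.0}]'

```text
t: 2.15
tool_pos: [0.5594, -0.1634, 0.3028]
tool_rot: [-0.055, -3.141, 0.002]
contact_force: [-0.8, -0.7, -0.5]
opening: 0.0853
grip_force: 0.0
```

Call:
arm_command --increments '[{"slide":[0.0,0.0,0.0],"spin":0.0,"gripper":1.0},{"slide":[0.0,0.0,0.0],"spin":0.0,"gripper":1.0}]'

```text
t: 2.32
tool_pos: [0.5575, -0.1584, 0.3032]
tool_rot: [-0.048, -3.14, -0.002]
contact_force: [0.2, 0.4, 0.7]
opening: 0.0858
grip_force: 0.0
```

```bash
cat > snap.py <<'E'
import sys
from station import status, imaging
from h import *
n=sys.argv[1]; o=status.get_obs(); d=imaging.get_image("wrist")
pickle.dump((d,o),open(f"pics/{n}.pkl","wb")); cv2.imwrite(f"pics/{n}.png",d["frame"][:,:,::-1])
print(o["t"],o["tool_pos"],o["tool_rot"],o["q"].round(3))
E
python3 snap.py w1
```

```text
2.3167 [ 0.55749487 -0.15844499  0.30323917] [-4.84151314e-02 -3.13978388e+00 -1.90604557e-03] [-4.050e-01 -5.300e-02  1.720e+00  1.000e-03  1.477e+00 -1.946e+00]
```

View pics/w1.png

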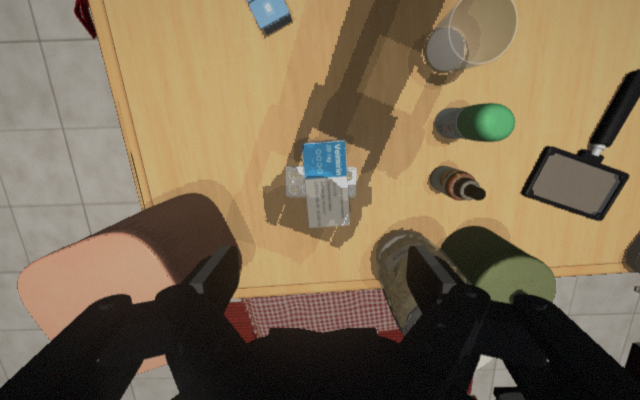

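```bash
python3 - <<'E'
from h import *
d,o=pickle.load(open("pics/w1.pkl","rb"))
for n,p,z in [("c",(304,145),.039),("c",(344,141),.039),("c",(350,226),.039),("c",(310,228),.039),("s",(286,168),.002),("s",(287,195),.002),("s",(356,169),.002),("s",(355,194),.002),("m",(546,146),.01),("m",(629,175),.01),("m",(600,219),.01),("m",(522,191),.01),("drop",(442,178),0),("spray",(450,123),0),("tum",(446,49),0),("can",(200,215),.0),("jar",(385,255),0.)]: print(n,onz(d,p,z,o))
f=d["frame"]; cv2.imwrite("pics/w1c.png",cv2.resize(f[100:260,250:650,::-1],None,fx=2,fy=2,interpolation=cv2.INTER_CUBIC))
print(proj(d,o["tool_pos"]-[0,0,.073],o))
s=pickle.load(open("pics/scene.pkl","rb"));
E
```

```text
c [ 0.5124 -0.1775  0.039 ]
c [ 0.5092 -0.131   0.039 ]
c [ 0.614  -0.1244  0.039 ]
c [ 0.6151 -0.1748  0.039 ]
s [ 0.5438 -0.205   0.002 ]
s [ 0.5805 -0.206   0.002 ]
s [ 0.5479 -0.1127  0.002 ]
s [ 0.5819 -0.114   0.002 ]
m [0.5247 0.127  0.01  ]
m [0.5653 0.2419 0.01  ]
m [0.625  0.2181 0.01  ]
m [0.5825 0.1058 0.01  ]
drop [0.5638 0.0029 0.    ]
spray [0.493  0.0072 0.    ]
tum [ 0.4074 -0.0052  0.    ]
can [ 0.6059 -0.3287  0.    ]
jar [ 0.6745 -0.0703  0.    ]
(np.float64(321.2524272915695), np.float64(251.1564945341699))
```

View pics/w1c.png

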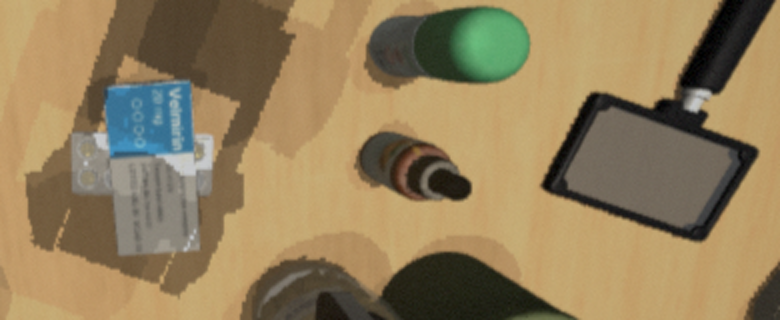

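Call:
arm_command --increments '[{"slide":[-0.003,0.004,0.035],"spin":-4,"gripper":1.0},{"slide":[-0.003,0.004,0.07],"spin":-4,"gripper":1.0},{"slide":[-0.003,0.004,0.1],"spin":-4,"gripper":1.0},{"slide":[-0.003,0.004,0.12],"spin":-4,"gripper":1.0},{"slide":[-0.003,0.004,0.12],"spin":-4,"gripper":1.0},{"slide":[-0.003,0.004,0.12],"spin":-4,"gripper":1.0}]'

```text
t: 2.87
tool_pos: [0.5598, -0.1535, 0.1832]
tool_rot: [0.064, -3.139, -0.002]
contact_force: [-0.1, 0.6, 0.6]
opening: 0.0857
grip_force: 0.0
```

```bash
python3 snap.py w2
```

```text
2.8667 [ 0.5598334 -0.1534515  0.1832204] [ 6.41335804e-02 -3.13881394e+00 -1.78872692e-03] [-0.396  0.054  1.821  0.     1.27  -2.007]
```

View pics/w2.png

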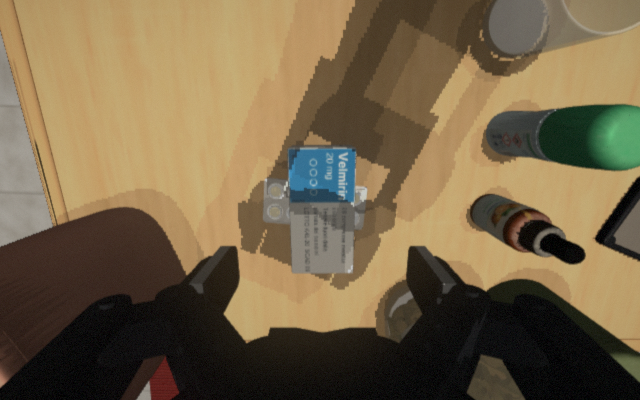

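```bash
python3 - <<'E'
from h import *
d,o=pickle.load(open("pics/w2.pkl","rb"))
M=R.from_rotvec(o["tool_rot"]).as_matrix()
P=[]
for p in [(288,148),(354,148),(354,273),(291,273)]:
    q=onz(d,p,.039,o);P.append(q);print(q,(M.T@(q-o["tool_pos"])).round(4))
c=np.mean(P,0);print(c,M.T@(c-o["tool_pos"]))
for p in [(264,180),(264,222),(368,186),(362,228)]: print("strip",onz(d,p,.002,o))
E
```

```text
[ 0.5105 -0.1805  0.039 ] [ 0.0501 -0.0252  0.1443]
[ 0.5084 -0.1312  0.039 ] [0.0502 0.0242 0.1444]
[ 0.6121 -0.1238  0.039 ] [-0.0537  0.0273  0.1441]
[ 0.6143 -0.1769  0.039 ] [-0.0538 -0.0258  0.1441]
[ 0.561325 -0.1531    0.039   ] [-1.80747908e-03  1.19718977e-04  1.44217168e-01]
strip [ 0.5429 -0.2061  0.002 ]
strip [ 0.583  -0.2066  0.002 ]
strip [ 0.5445 -0.1118  0.002 ]
strip [ 0.5852 -0.1141  0.002 ]
```

Call:
arm_command --increments '[{"slide":[-0.001,0.0,0.035],"spin":0,"gripper":1.0},{"slide":[-0.001,0.0,0.07],"spin":0,"gripper":1.0},{"slide":[-0.001,0.0,0.09],"spin":0,"gripper":1.0},{"slide":[-0.001,0.0,0.101],"spin":0,"gripper":1.0},{"slide":[-0.001,0.0,0.101],"spin":0,"gripper":1.0},{"slide":[-0.001,0.0,0.101],"spin":0,"gripper":1.0}]'

```text
t: 3.42
tool_pos: [0.563, -0.1555, 0.0849]
tool_rot: [-0.062, 3.138, -0.002]
contact_force: [1.1, 0.3, 0.2]
opening: 0.0859
grip_force: 0.0
```

Call:
arm_command --increments '[{"slide":[0.0,0.0,0.0],"spin":0,"gripper":0.3},{"slide":[0.0,0.0,0.0],"spin":0,"gripper":0.2},{"slide":[0.0,0.0,0.0],"spin":0,"gripper":0.1},{"slide":[0.0,0.0,0.0],"spin":0,"gripper":0.0},{"slide":[0.0,0.0,0.0],"spin":0,"gripper":-0.2},{"slide":[0.0,0.0,0.0],"spin":0,"gripper":-0.2}]' --newtons 25

```text
t: 3.92
tool_pos: [0.5631, -0.1557, 0.0851]
tool_rot: [-0.061, 3.138, -0.002]
contact_force: [0.1, -0.7, 6.2]
opening: 0.0515
grip_force: 28.1
```

Call:
arm_command --increments '[{"slide":[0.0,0.0,-0.006],"spin":0,"gripper":-0.2},{"slide":[0.0,0.0,-0.015],"spin":0,"gripper":-0.2},{"slide":[0.0,0.0,-0.03],"spin":0,"gripper":-0.2},{"slide":[0.0,0.0,-0.05],"spin":0,"gripper":-0.2},{"slide":[0.0,0.0,-0.07],"spin":0,"gripper":-0.2},{"slide":[0.0,0.0,-0.085],"spin":0,"gripper":-0.2},{"slide":[0.0,0.0,-0.09],"spin":0,"gripper":-0.2},{"slide":[0.0,0.0,-0.09],"spin":0,"gripper":-0.2}]'

```text
t: 4.58
tool_pos: [0.5626, -0.1556, 0.1752]
tool_rot: [-0.061, 3.138, -0.003]
contact_force: [-0.4, 0.2, -0.6]
opening: 0.0512
grip_force: 27.3
```

Call:
arm_command --increments '[{"slide":[0.02,0.0,0.0],"spin":0,"gripper":-0.2},{"slide":[0.045,-0.0,0.0],"spin":0,"gripper":-0.2},{"slide":[0.07,-0.01,0.0],"spin":0,"gripper":-0.2},{"slide":[0.09,-0.03,0.0],"spin":0,"gripper":-0.2},{"slide":[0.105,-0.055,0.0],"spin":0,"gripper":-0.2},{"slide":[0.114,-0.085,0.0],"spin":0,"gripper":-0.2},{"slide":[0.114,-0.115,0.0],"spin":0,"gripper":-0.2},{"slide":[0.114,-0.145,0.0],"spin":0,"gripper":-0.2}]'

```text
t: 5.25
tool_pos: [0.4521, -0.3052, 0.1713]
tool_rot: [0.061, -3.139, -0.003]
contact_force: [0.4, 0.6, -0.1]
opening: 0.0516
grip_force: 27.3
```

Call:
arm_command --increments '[{"slide":[0.0,-0.03,0.0],"spin":0,"gripper":-0.2},{"slide":[0.0,-0.05,0.0],"spin":0,"gripper":-0.2},{"slide":[0.0,-0.06,0.0],"spin":0,"gripper":-0.2},{"slide":[0.0,-0.06,0.02],"spin":0,"gripper":-0.2},{"slide":[0.0,-0.06,0.045],"spin":0,"gripper":-0.2},{"slide":[0.0,-0.06,0.065],"spin":0,"gripper":-0.2},{"slide":[0.0,-0.06,0.075],"spin":0,"gripper":-0.2},{"slide":[0.0,-0.06,0.075],"spin":0,"gripper":-0.2}]'

```text
t: 5.92
tool_pos: [0.454, -0.3621, 0.0939]
tool_rot: [0.062, -3.136, -0.009]
contact_force: [-0.8, 0.6, -0.3]
opening: 0.0513
grip_force: 27.3
```

```bash
python3 - <<'E'
from station import status, imaging
from h import *
d=imaging.get_image("scene"); cv2.imwrite("pics/s2.png",d["frame"][:,:,::-1])
o=status.get_obs(); print(o["t"],o["tool_pos"],o["tool_rot"],o["contact_force"])
E
```

```text
5.9667 [ 0.45498694 -0.36310857  0.09600785] [ 0.06186589 -3.13820646 -0.00497053] [0.22560371 0.68804929 0.02543504]
```

View pics/s2.png

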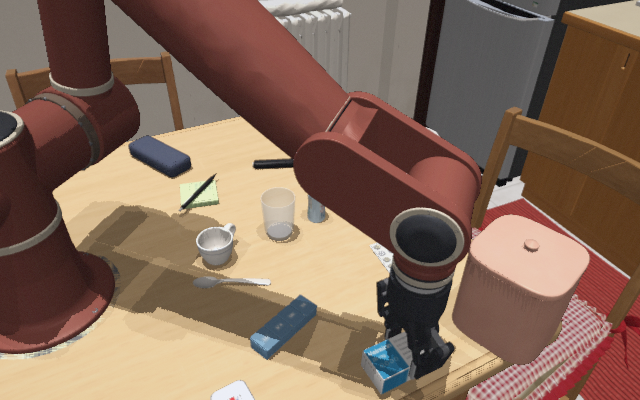

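Call:
arm_command --increments '[{"slide":[0.0,0.0,0.006],"spin":0,"gripper":-0.2},{"slide":[0.0,0.0,0.01],"spin":0,"gripper":-0.2},{"slide":[0.0,0.0,0.013],"spin":0,"gripper":-0.2},{"slide":[0.0,0.0,0.015],"spin":0,"gripper":-0.2},{"slide":[0.0,0.0,0.015],"spin":0,"gripper":-0.2},{"slide":[0.0,0.0,0.015],"spin":0,"gripper":-0.2}]'

```text
t: 6.47
tool_pos: [0.4559, -0.3646, 0.0831]
tool_rot: [-0.061, 3.141, -0.0]
contact_force: [0.3, 0.4, -0.6]
opening: 0.0516
grip_force: 27.3
```

Call:
arm_command --increments '[{"slide":[0.0,0.0,0.002],"spin":0,"gripper":-0.2},{"slide":[0.0,0.0,0.003],"spin":0,"gripper":-0.2},{"slide":[0.0,0.0,0.003],"spin":0,"gripper":-0.2}]'

```text
t: 6.72
tool_pos: [0.456, -0.3648, 0.0804]
tool_rot: [-0.061, 3.141, -0.001]
contact_force: [-0.1, 0.0, 2.7]
opening: 0.0515
grip_force: 27.5
```

Call:
arm_command --increments '[{"slide":[0.0,0.0,0.0],"spin":0,"gripper":0.5},{"slide":[0.0,0.0,0.0],"spin":0,"gripper":0.9},{"slide":[0.0,0.0,0.0],"spin":0,"gripper":0.9},{"slide":[0.0,0.0,0.0],"spin":0,"gripper":0.9},{"slide":[0.0,0.0,-0.015],"spin":0,"gripper":0.9},{"slide":[0.0,0.0,-0.04],"spin":0,"gripper":0.9},{"slide":[0.0,0.0,-0.075],"spin":0,"gripper":0.9},{"slide":[0.0,0.0,-0.11],"spin":0,"gripper":0.9}]'

```text
t: 7.38
tool_pos: [0.4551, -0.3638, 0.1898]
tool_rot: [0.061, -3.139, -0.004]
contact_force: [0.2, -1.3, 0.2]
opening: 0.0809
grip_force: 0.0
```

Call:
arm_command --increments '[{"slide":[0.0,0.02,-0.03],"spin":0,"gripper":1.0},{"slide":[0.0,0.05,-0.05],"spin":0,"gripper":1.0},{"slide":[0.0,0.08,-0.07],"spin":0,"gripper":1.0},{"slide":[-0.025,0.11,-0.08],"spin":0,"gripper":1.0},{"slide":[-0.05,0.14,-0.08],"spin":0,"gripper":1.0},{"slide":[-0.075,0.165,-0.08],"spin":0,"gripper":1.0},{"slide":[-0.1,0.185,-0.08],"spin":0,"gripper":1.0},{"slide":[-0.1,0.2,-0.08],"spin":0,"gripper":1.0}]'

```text
t: 8.05
tool_pos: [0.5505, -0.1586, 0.2701]
tool_rot: [-0.065, 3.139, 0.0]
contact_force: [-0.2, -0.2, 0.6]
opening: 0.0857
grip_force: 0.0
```

Call:
arm_command --increments '[{"slide":[0.0,0.0,0.04],"spin":0,"gripper":1.0},{"slide":[0.0,0.0,0.06],"spin":0,"gripper":1.0},{"slide":[0.0,0.0,0.06],"spin":0,"gripper":1.0},{"slide":[0.0,0.0,0.06],"spin":0,"gripper":1.0}]'

```text
t: 8.38
tool_pos: [0.5468, -0.1605, 0.2085]
tool_rot: [0.061, -3.138, -0.002]
contact_force: [1.0, 0.2, 0.6]
opening: 0.0851
grip_force: 0.0
```

```bash
python3 snap.py w3
```

```text
8.3833 [ 0.54678574 -0.16046664  0.20849106] [ 6.10104266e-02 -3.13764508e+00 -2.11393633e-03] [-4.160e-01  2.000e-03  1.828e+00 -0.000e+00  1.315e+00 -2.026e+00]
```

View pics/w3.png

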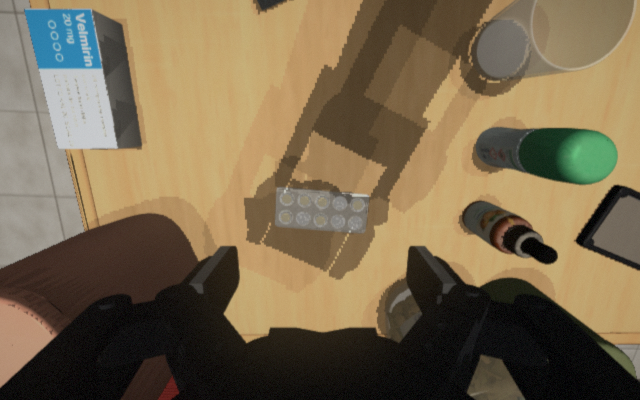

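The carton lies flat on the table at upper left, (85,80). The strip is uncovered, with corners at about (277,188), (368,192), (367,233) and (276,229), and the row is standing.

```bash
python3 - <<'E'
from h import *
d,o=pickle.load(open("pics/w3.pkl","rb"))
f=d["frame"]; h=cv2.cvtColor(f,cv2.COLOR_RGB2HSV)
m=((h[...,1]<75)&(h[...,2]>70)).astype(np.uint8); mm=np.zeros_like(m); mm[175:245,262:382]=m[175:245,262:382]
mm=cv2.morphologyEx(mm,cv2.MORPH_CLOSE,np.ones((7,7)));mm=cv2.morphologyEx(mm,cv2.MORPH_OPEN,np.ones((7,7)))
c=max(cv2.findContours(mm,0,2)[0],key=cv2.contourArea); r=cv2.minAreaRect(c);print(r,cv2.contourArea(c))
P=np.array([onz(d,p,.002,o)[:2] for p in c[:,0]],np.float32)*1000; print(cv2.minAreaRect(P))
Q=np.array([onz(d,p,.002,o) for p in [(277,188),(368,192),(367,233),(276,229)]]);print(Q,Q.mean(0))
print("carton top",[onz(d,p,.034,o) for p in [(26,12),(92,9),(120,147),(58,149)]])
E
```

```text
((320.9310607910156, 209.8275909423828), (93.01094055175781, 40.360103607177734), 4.763641834259033) 3561.5
((563.5602416992188, -159.97918701171875), (94.48973083496094, 43.08158874511719), 87.34142303466797)
[[ 0.5421 -0.2052  0.002 ]
 [ 0.5426 -0.1138  0.002 ]
 [ 0.5866 -0.1112  0.002 ]
 [ 0.5858 -0.2064  0.002 ]] [ 0.564275 -0.15915   0.002   ]
carton top [array([ 0.4061, -0.3898,  0.034 ]), array([ 0.4021, -0.3396,  0.034 ]), array([ 0.5045, -0.3337,  0.034 ]), array([ 0.5083, -0.3866,  0.034 ])]
```

```bash
python3 - <<'E'
from h import *
d,o=pickle.load(open("pics/w3.pkl","rb"))
f=d["frame"].astype(float); h=cv2.cvtColor(d["frame"],cv2.COLOR_RGB2HSV)[...,1].astype(float)
h=cv2.GaussianBlur(h,(5,3),0); g=np.gradient(h,axis=0)
T=[];B=[]
for u in range(284,362,2):
    a=g[180:198,u]; T.append((u,180+np.argmin(a))); b=g[222:242,u]; B.append((u,222+np.argmax(b)))
for E in (T,B):
    W=np.array([onz(d,p,.002,o)[:2] for p in E]); vx=cv2.fitLine((W*1000).astype(np.float32),cv2.DIST_HUBER,0,.1,.01).ravel()
    print([int(p[1]) for p in E], vx, np.degrees(np.arctan2(vx[1],vx[0])))
E
```

```text
[187, 187, 187, 187, 187, 188, 188, 188, 188, 188, 188, 189, 189, 189, 189, 189, 189, 190, 190, 190, 190, 190, 191, 191, 191, 191, 192, 192, 192, 192, 192, 192, 192, 192, 192, 193, 193, 193, 193] [ 4.6384569e-02  9.9892366e-01  5.4242999e+02 -1.5927000e+02] 87.3414
[227, 227, 227, 227, 228, 228, 228, 228, 228, 228, 229, 229, 229, 229, 229, 229, 230, 230, 230, 230, 230, 230, 230, 231, 231, 231, 231, 231, 231, 232, 232, 232, 232, 232, 232, 232, 233, 233, 233] [ 4.540189e-02  9.989688e-01  5.853300e+02 -1.513000e+02] 87.397766
```

Call:
arm_command --increments '[{"slide":[0.0,0.015,-0.03],"spin":0,"gripper":1.0},{"slide":[0.005,0.04,-0.045],"spin":0,"gripper":1.0},{"slide":[0.01,0.075,-0.045],"spin":0,"gripper":1.0},{"slide":[0.012,0.115,-0.045],"spin":0,"gripper":1.0},{"slide":[0.015,0.155,-0.045],"spin":0,"gripper":1.0},{"slide":[0.018,0.195,-0.045],"spin":0,"gripper":1.0},{"slide":[0.02,0.235,-0.045],"spin":0,"gripper":1.0},{"slide":[0.022,0.275,-0.045],"spin":0,"gripper":1.0}]'

```text
t: 9.1
tool_pos: [0.5157, 0.1146, 0.2583]
tool_rot: [-0.059, 3.136, 0.0]
contact_force: [0.9, -0.6, 0.5]
opening: 0.0859
grip_force: 0.0
```

Call:
arm_command --increments '[{"slide":[0.0,0.035,0.0],"spin":6,"gripper":1.0},{"slide":[0.0,0.065,0.0],"spin":12,"gripper":1.0},{"slide":[0.0,0.082,0.0],"spin":18,"gripper":1.0},{"slide":[0.0,0.082,0.0],"spin":21.5,"gripper":1.0},{"slide":[0.0,0.082,0.0],"spin":21.5,"gripper":1.0},{"slide":[0.0,0.082,0.0],"spin":21.5,"gripper":1.0},{"slide":[0.0,0.082,0.0],"spin":21.5,"gripper":1.0}]'

```text
t: 9.68
tool_pos: [0.5126, 0.1945, 0.2564]
tool_rot: [0.525, 3.095, 0.001]
contact_force: [-0.5, -0.5, -0.0]
opening: 0.0856
grip_force: 0.0
```

```bash
python3 snap.py w4
```

```text
9.6833 [0.51263718 0.19454488 0.256374  ] [5.24922148e-01 3.09523991e+00 1.16818302e-03] [ 0.227 -0.098  1.841 -0.     1.396 -1.008]
```

View pics/w4.png

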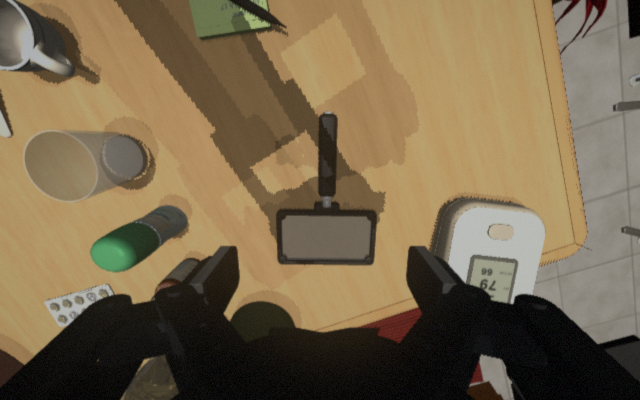

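The magnifier lies straight below. Its frame corners are (279,210), (376,209), (374,264) and (277,264), and the handle runs from (328,114) to (327,196).

```bash
python3 - <<'E'
from h import *
d,o=pickle.load(open("pics/w4.pkl","rb"))
M=R.from_rotvec(o["tool_rot"]).as_matrix(); print("toolyaw",np.degrees(np.arctan2(-M[1,0],-M[0,0])), M.round(3)[2])
C=np.array([onz(d,p,.01,o) for p in [(279,210),(376,209),(374,264),(277,264)]]);print(C,C.mean(0)); 
for a,b in((0,1),(3,2),(0,3),(1,2)): v=C[b]-C[a];print(np.linalg.norm(v),np.degrees(np.arctan2(v[1],v[0])))
g=cv2.cvtColor(d["frame"],cv2.COLOR_RGB2GRAY).astype(float); gx=np.gradient(cv2.GaussianBlur(g,(3,3),0),axis=1)
L=[];Rr=[]
for v in range(122,190,3):
    L.append((314+np.argmin(gx[v,314:328]),v)); Rr.append((328+np.argmax(gx[v,328:344]),v))
print([int(p[0]) for p in L],[int(p[0]) for p in Rr])
for E in (L,Rr):
    W=np.array([onz(d,p,.012,o)[:2]*1000 for p in E]).astype(np.float32); l=cv2.fitLine(W,cv2.DIST_HUBER,0,.1,.01).ravel(); print(l,np.degrees(np.arctan2(l[1],l[0])))
print(onz(d,(328,113),.012,o),onz(d,(327,196),.012,o))
gy=np.gradient(cv2.GaussianBlur(g,(3,3),0),axis=0)
for lo,hi,fn in((202,218,np.argmin),(256,272,np.argmax)):
    E=[(u,lo+fn(gy[lo:hi,u])) for u in list(range(284,312,3))+list(range(345,372,3))]
    W=np.array([onz(d,p,.01 if lo<250 else .008,o)[:2]*1000 for p in E]).astype(np.float32); l=cv2.fitLine(W,cv2.DIST_HUBER,0,.1,.01).ravel(); print([int(e[1]) for e in E],l,np.degrees(np.arctan2(l[1],l[0])))
E
```

```text
toolyaw -19.250502243655106 [-0.002  0.001 -1.   ]
[[0.5243 0.1377 0.01  ]
 [0.5605 0.2453 0.01  ]
 [0.628  0.223  0.01  ]
 [0.5885 0.1097 0.01  ]] [0.575325 0.178925 0.01    ]
0.11352620842783397 71.4054533182313
0.11998808274157896 70.77981290705475
0.07004027412853267 -23.5638005100123
0.07108825500742018 -18.28202450763816
[318, 318, 318, 318, 318, 318, 318, 314, 318, 318, 318, 318, 318, 318, 318, 318, 318, 318, 318, 318, 318, 318, 318] [337, 337, 337, 337, 337, 337, 336, 336, 336, 337, 337, 342, 343, 336, 336, 336, 336, 336, 336, 336, 335, 335, 335]
[ 9.4290650e-01 -3.3305752e-01  4.8223999e+02  2.0092999e+02] -19.454458
[ 9.397226e-01 -3.419378e-01  4.878200e+02  2.204100e+02] -19.994978
[0.4407 0.2269 0.012 ] [0.5263 0.1964 0.012 ]
[208, 208, 208, 209, 209, 208, 208, 209, 208, 209, 209, 209, 209, 209, 209, 209, 209, 209, 209] [3.4232426e-01 9.3958187e-01 5.3671997e+02 1.7935001e+02] 69.98145
[264, 264, 264, 264, 264, 264, 264, 264, 264, 264, 264, 265, 265, 265, 265, 265, 265, 265, 265] [3.4474394e-01 9.3869674e-01 6.0806000e+02 1.6091000e+02] 69.83383
```

Call:
arm_command --increments '[{"slide":[0.006,0.0055,0.035],"spin":0.6,"gripper":0.2},{"slide":[0.006,0.0055,0.075],"spin":0.6,"gripper":0.2},{"slide":[0.006,0.0055,0.11],"spin":0.6,"gripper":0.2},{"slide":[0.006,0.0055,0.14],"spin":0.6,"gripper":0.2},{"slide":[0.006,0.0055,0.155],"spin":0.6,"gripper":0.2},{"slide":[0.006,0.0055,0.16],"spin":0.6,"gripper":0.2},{"slide":[0.006,0.0055,0.16],"spin":0.6,"gripper":0.2},{"slide":[0.006,0.0055,0.16],"spin":0.6,"gripper":0.2}]'

```text
t: 10.4
tool_pos: [0.5092, 0.2021, 0.0962]
tool_rot: [0.542, 3.093, 0.001]
contact_force: [0.9, 0.2, 0.1]
opening: 0.0513
grip_force: 0.0
```

```bash
python3 - <<'E'
from station import status,imaging
from h import *
d,_=None,None
for i in range(5):
    o=status.get_obs(); d=imaging.get_image("wrist"); print(o["t"],o["tool_pos"].round(4),o["tool_rot"].round(4),o["opening"])
pickle.dump((d,o),open("pics/w5.pkl","wb"))
P=o["tool_pos"]; g=cv2.cvtColor(d["frame"],cv2.COLOR_RGB2GRAY).astype(float); gx=np.gradient(cv2.GaussianBlur(g,(3,3),0),axis=1)
print(proj(d,[.5091,.2017,.016],o), proj(d,P+np.array([0,0,-.07]),o))
M=R.from_rotvec(o["tool_rot"]).as_matrix()
for v in (120,160,180):
    print(v,(290+np.argmin(gx[v,290:330]),330+np.argmax(gx[v,330:370])))
cv2.imwrite("pics/w5.png",d["frame"][:,:,::-1])
E
```

```text
10.4 [0.5092 0.2021 0.0962] [5.4230e-01 3.0927e+00 1.2000e-03] 0.05130864477026947
10.45 [0.5096 0.2023 0.0969] [5.4190e-01 3.0914e+00 2.2000e-03] 0.05111830585212293
10.5 [0.5097 0.2024 0.0972] [5.4160e-01 3.0909e+00 2.5000e-03] 0.05164362697167726
10.55 [0.5097 0.2025 0.0972] [5.4150e-01 3.0909e+00 2.5000e-03] 0.05145369457508604
10.6 [0.5094 0.2025 0.0969] [5.4140e-01 3.0914e+00 2.2000e-03] 0.051652571707710426
(np.float64(319.5891997529164), np.float64(244.9238016732949)) (np.float64(321.07954059450003), np.float64(253.31819580920973))
120 (np.int64(302), np.int64(337))
160 (np.int64(302), np.int64(338))
180 (np.int64(302), np.int64(338))
```

View pics/w5.png

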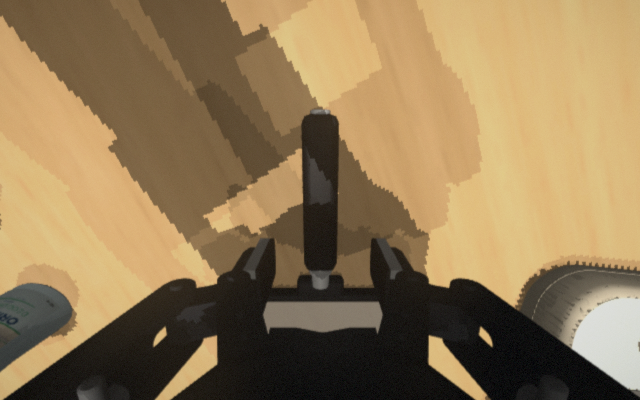

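Call:
arm_command --increments '[{"slide":[0.0,0.0,0.01],"spin":0,"gripper":0.2},{"slide":[0.0,0.0,0.018],"spin":0,"gripper":0.2},{"slide":[0.0,0.0,0.0215],"spin":0,"gripper":0.2},{"slide":[0.0,0.0,0.0215],"spin":0,"gripper":0.2},{"slide":[0.0,0.0,0.0215],"spin":0,"gripper":0.2}]'

```text
t: 11.07
tool_pos: [0.5076, 0.2022, 0.0725]
tool_rot: [-0.542, -3.093, 0.001]
contact_force: [-0.4, -0.1, -0.3]
opening: 0.0515
grip_force: 0.0
```

Call:
arm_command --increments '[{"slide":[0.0,0.0,0.0],"spin":0,"gripper":0.0},{"slide":[0.0,0.0,0.0],"spin":0,"gripper":-0.2},{"slide":[0.0,0.0,0.0],"spin":0,"gripper":-0.4},{"slide":[0.0,0.0,0.0],"spin":0,"gripper":-0.6},{"slide":[0.0,0.0,0.0],"spin":0,"gripper":-0.8},{"slide":[0.0,0.0,0.0],"spin":0,"gripper":-1},{"slide":[0.0,0.0,0.0],"spin":0,"gripper":-1},{"slide":[0.0,0.0,0.0],"spin":0,"gripper":-1}]' --newtons 60

```text
t: 11.73
tool_pos: [0.5086, 0.2024, 0.074]
tool_rot: [0.542, 3.094, 0.001]
contact_force: [-0.3, -0.3, 3.6]
opening: 0.0185
grip_force: 59.3
```

Call:
arm_command --increments '[{"slide":[0.0,0.0,-0.004],"spin":0,"gripper":-1},{"slide":[0.0,0.0,-0.012],"spin":0,"gripper":-1},{"slide":[0.0,0.0,-0.03],"spin":0,"gripper":-1},{"slide":[0.0,0.0,-0.055],"spin":0,"gripper":-1},{"slide":[0.0,0.0,-0.085],"spin":0,"gripper":-1},{"slide":[0.0,0.0,-0.115],"spin":0,"gripper":-1},{"slide":[0.0,0.0,-0.145],"spin":0,"gripper":-1},{"slide":[0.0,0.0,-0.165],"spin":0,"gripper":-1}]'

```text
t: 12.4
tool_pos: [0.5086, 0.2024, 0.2419]
tool_rot: [0.541, 3.092, 0.002]
contact_force: [1.0, 0.2, -0.9]
opening: 0.0182
grip_force: 58.8
```

Call:
arm_command --increments '[{"slide":[0.0,0.0,-0.02],"spin":-5,"gripper":-1},{"slide":[0.0,0.0,-0.02],"spin":-10,"gripper":-1},{"slide":[0.0,0.0,-0.02],"spin":-14,"gripper":-1},{"slide":[0.0,0.0,-0.02],"spin":-17.2,"gripper":-1},{"slide":[0.0,0.0,-0.02],"spin":-17.2,"gripper":-1},{"slide":[0.0,0.0,-0.02],"spin":-17.2,"gripper":-1}]'

```text
t: 12.9
tool_pos: [0.5078, 0.2022, 0.2582]
tool_rot: [-0.075, -3.14, 0.0]
contact_force: [0.1, -0.3, -1.4]
opening: 0.0186
grip_force: 58.8
```

```bash
cat > lvl.py <<'E'
from station import status,imaging
from h import *
for i in range(3): imaging.get_image("wrist")
for n in ("scene","side","wrist"):
    o=status.get_obs(); d=imaging.get_image(n); pickle.dump((d,o),open(f"pics/l_{n}.pkl","wb"))
M=R.from_rotvec(o["tool_rot"]).as_matrix(); print(o["t"],o["tool_pos"].round(4),o["tool_rot"].round(4),"yaw",np.degrees(np.arctan2(-M[1,0],-M[0,0])),M[2].round(4),o["opening"],o["grip_force"],o["wrist_torque"])
E
python3 lvl.py; python3 - <<'E'
from h import *
d,o=pickle.load(open("pics/l_wrist.pkl","rb")); w=d["frame"][100:340,200:440,::-1]; 
s,_=pickle.load(open("pics/l_scene.pkl","rb")); e,_=pickle.load(open("pics/l_side.pkl","rb"))
z=lambda a:cv2.resize(a,(400,300) if a.shape[1]!=a.shape[0] else (300,300),interpolation=cv2.INTER_CUBIC)
top=np.hstack([z(s["frame"][60:240,220:460,::-1]),z(e["frame"][60:240,240:480,::-1])]); bot=np.zeros((300,800,3),np.uint8); bot[:,:300]=z(w); bot[:,320:]=cv2.resize(d["frame"][:,:,::-1],(480,300))
cv2.imwrite("pics/mix1.png",np.vstack([top,bot]))
E
```

```text
13.15 [0.5081 0.2023 0.2583] [-7.3800e-02 -3.1404e+00  2.0000e-04] yaw -2.6937255344471454 [ 3.e-04 -1.e-04 -1.e+00] 0.018716657839800206 58.75226855278015 [-0.06355334  0.05805011  0.05068773]
```

Call:
arm_command --increments '[{"slide":[0.0,-0.01,0.0],"spin":0,"gripper":-1},{"slide":[0.0,-0.03,0.0],"spin":0,"gripper":-1},{"slide":[0.0,-0.055,0.0],"spin":0,"gripper":-1},{"slide":[0.0,-0.08,0.0],"spin":0,"gripper":-1},{"slide":[0.0,-0.105,0.0],"spin":0,"gripper":-1},{"slide":[0.0,-0.13,0.0],"spin":0,"gripper":-1},{"slide":[0.0,-0.155,0.0],"spin":0,"gripper":-1},{"slide":[0.0,-0.18,0.0],"spin":0,"gripper":-1}]'

```text
t: 13.87
tool_pos: [0.4994, 0.0207, 0.2584]
tool_rot: [0.074, 3.141, -0.001]
contact_force: [0.2, 0.3, -1.7]
opening: 0.0183
grip_force: 58.8
```

Call:
arm_command --increments '[{"slide":[0.0,-0.025,0.0],"spin":0,"gripper":-1},{"slide":[0.0,-0.05,0.0],"spin":0,"gripper":-1},{"slide":[0.0,-0.075,0.0],"spin":0,"gripper":-1},{"slide":[0.0,-0.1,0.0],"spin":0,"gripper":-1},{"slide":[0.0,-0.125,0.0],"spin":0,"gripper":-1},{"slide":[0.0,-0.15,0.0],"spin":0,"gripper":-1},{"slide":[-0.001,-0.168,0.0],"spin":0,"gripper":-1},{"slide":[-0.0015,-0.179,0.0],"spin":0,"gripper":-1}]'

```text
t: 14.53
tool_pos: [0.4924, -0.1587, 0.2585]
tool_rot: [-0.077, -3.141, 0.001]
contact_force: [-0.4, 0.3, -0.7]
opening: 0.0187
grip_force: 58.8
```

Call:
arm_command --increments '[{"slide":[0.0,0.0,0.01],"spin":0,"gripper":-1},{"slide":[0.0,0.0,0.03],"spin":0,"gripper":-1},{"slide":[0.0,0.0,0.055],"spin":0,"gripper":-1},{"slide":[0.0,0.0,0.08],"spin":0,"gripper":-1},{"slide":[0.0,0.0,0.1],"spin":0,"gripper":-1},{"slide":[0.0,0.0,0.115],"spin":0,"gripper":-1},{"slide":[0.0,0.0,0.12],"spin":0,"gripper":-1},{"slide":[0.0,0.0,0.12],"spin":0,"gripper":-1}]'

```text
t: 15.2
tool_pos: [0.4917, -0.155, 0.1361]
tool_rot: [-0.072, -3.137, -0.003]
contact_force: [-0.1, -0.1, -0.7]
opening: 0.0186
grip_force: 58.8
```

```bash
python3 lvl.py; python3 - <<'E'
from h import *
d,o=pickle.load(open("pics/l_wrist.pkl","rb")); T=o["tool_pos"]
M=R.from_rotvec(o["tool_rot"]).as_matrix()
s,_=pickle.load(open("pics/l_scene.pkl","rb")); e,_=pickle.load(open("pics/l_side.pkl","rb"))
# expected outline, level: frame top corners and handle end
zt=.0745-.010
pts=[M@np.array([-(.0705+a),b,zt])+T for a,b in((-.035,-.06),(.035,-.06),(.035,.06),(-.035,.06))]
he=M@np.array([.075,0,.0665])+T
out=[]
for im,nm in((s,"scene"),(e,"side")):
    f=cv2.resize(im["frame"][:,:,::-1],None,fx=4,fy=4,interpolation=cv2.INTER_CUBIC)
    q=[tuple(int(4*x+1.5) for x in proj(im,p)) for p in pts]; h=tuple(int(4*x+1.5) for x in proj(im,he))
    for p in q: cv2.circle(f,p,2,(0,0,255),-1)
    cv2.circle(f,h,2,(0,255,0),-1)
    u,v=np.mean(q,0).astype(int); u-=40; out.append(f[v-300:v+300,u-200:u+200]); print(nm,u,v,q,h)
cv2.imwrite("pics/fin.png",np.hstack(out))
E
```

```text
15.45 [ 0.4939 -0.1566  0.14  ] [ 7.2600e-02  3.1381e+00 -1.8000e-03] yaw -2.6492659530542997 [-0.0027 -0.0011 -1.    ] 0.01869515486725159 58.836044669151306 [ 0.01625356  0.00169084 -0.01370507]
scene 1545 912 [(1583, 1019), (1730, 974), (1583, 811), (1447, 847)] (1272, 1000)
side 1569 931 [(1588, 1012), (1755, 989), (1621, 853), (1474, 871)] (1265, 975)
```

View pics/fin.png

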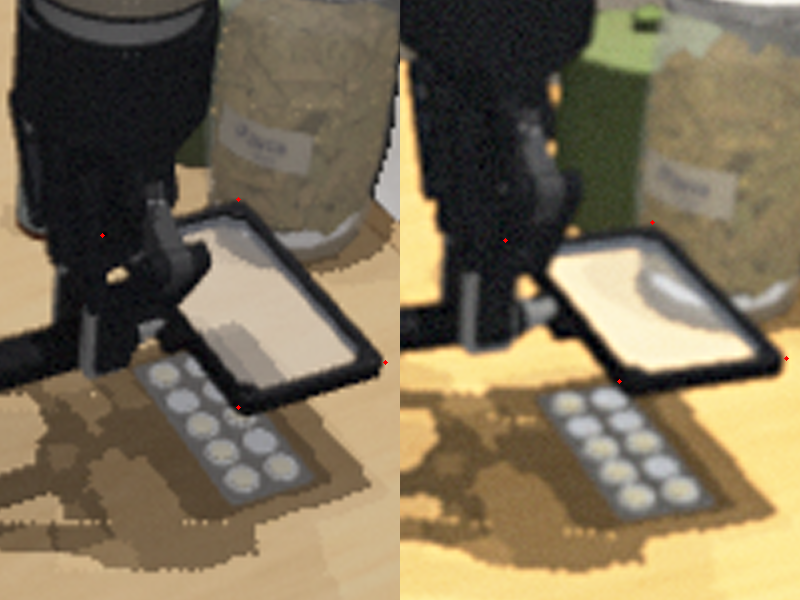

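The magnifier is held level: the predicted level corners (red) match the frame in both views to about a pixel. It lines up with the strip, and the strip hasn't moved. Next I lower it.

Call:
arm_command --increments '[{"slide":[0.0,0.0,0.008],"spin":0,"gripper":-1},{"slide":[0.0,0.0,0.018],"spin":0,"gripper":-1},{"slide":[0.0,0.0,0.027],"spin":0,"gripper":-1},{"slide":[0.0,0.0,0.034],"spin":0,"gripper":-1},{"slide":[0.0,0.0,0.039],"spin":0,"gripper":-1},{"slide":[0.0,0.0,0.041],"spin":0,"gripper":-1},{"slide":[0.0,0.0,0.041],"spin":0,"gripper":-1},{"slide":[0.0,0.0,0.041],"spin":0,"gripper":-1}]'

```text
t: 16.17
tool_pos: [0.4931, -0.1564, 0.0973]
tool_rot: [-0.073, -3.141, -0.0]
contact_force: [0.1, -0.7, -0.7]
opening: 0.0187
grip_force: 58.8
```

```bash
python3 - <<'E'
from station import status,imaging
from h import *
A=[]
for i in range(8):
    d=imaging.get_image("scene" if i%2 else "side"); o=status.get_obs(); A.append(np.r_[o["tool_pos"],o["tool_rot"]*np.sign(o["tool_rot"][1])]); print(A[-1].round(4))
    pickle.dump(d,open(f"pics/f_{'scene' if i%2 else 'side'}.pkl","wb"))
a=np.mean(A[2:],0); M=R.from_rotvec(a[3:]).as_matrix(); print(a.round(4),M[2].round(4))
# magnifier outline: fit corners by dark mask bottom
c=M@np.array([-.0705,0,.0745])+a[:3]; print("lens centre underside",c.round(4))
# strip visible near end: corners check
for n in("scene","side"):
    d=pickle.load(open(f"pics/f_{n}.pkl","rb"))
    y=np.radians(-2.65); ux=np.array([np.cos(y),np.sin(y),0]);uy=np.array([-ux[1],ux[0],0]); C=np.array([.5636,-.1598,.002])
    pts=[C+sx*.021*ux-.0475*uy for sx in(-1,1)]; print(n,[np.round(proj(d,p),1) for p in pts])
    g=cv2.cvtColor(d["frame"],cv2.COLOR_RGB2HSV)[...,1]; u,v=np.mean([proj(d,p) for p in pts],0).astype(int); print(g[v-6:v+8,u-2:u+3].tolist())
E
```

```text
[ 4.9330e-01 -1.5650e-01  9.7700e-02  7.3000e-02  3.1402e+00 -4.0000e-04]
[ 4.9330e-01 -1.5660e-01  9.7900e-02  7.3100e-02  3.1399e+00 -6.0000e-04]
[ 4.9340e-01 -1.5660e-01  9.8000e-02  7.3100e-02  3.1397e+00 -7.0000e-04]
[ 4.9330e-01 -1.5660e-01  9.7900e-02  7.3000e-02  3.1398e+00 -7.0000e-04]
[ 4.9330e-01 -1.5650e-01  9.7900e-02  7.3100e-02  3.1399e+00 -6.0000e-04]
[ 4.932e-01 -1.565e-01  9.780e-02  7.300e-02  3.140e+00 -6.000e-04]
[ 4.9320e-01 -1.5650e-01  9.7700e-02  7.3100e-02  3.1401e+00 -4.0000e-04]
[ 4.9310e-01 -1.5650e-01  9.7700e-02  7.3000e-02  3.1403e+00 -3.0000e-04]
[ 4.933e-01 -1.565e-01  9.780e-02  7.300e-02  3.140e+00 -5.000e-04] [-8.e-04 -3.e-04 -1.e+00]
lens centre underside [ 0.5637 -0.1598  0.0234]
scene [array([393.8, 278.9]), array([414.6, 272.3])]
[[13, 20, 8, 55, 49], [10, 26, 33, 51, 36], [51, 219, 219, 51, 48], [91, 113, 4, 4, 0], [8, 6, 9, 8, 8], [9, 8, 14, 8, 8], [5, 6, 6, 14, 27], [11, 38, 62, 75, 91], [81, 91, 94, 95, 95], [104, 98, 99, 99, 99], [104, 103, 97, 98, 99], [102, 103, 105, 99, 99], [101, 98, 95, 101, 95], [103, 98, 102, 102, 94]]
side [array([397. , 286.7]), array([420.7, 282.9])]
[[11, 32, 13, 29, 41], [3, 11, 16, 26, 42], [14, 8, 14, 25, 41], [7, 11, 12, 13, 33], [9, 20, 15, 7, 18], [12, 15, 15, 21, 8], [13, 8, 16, 10, 19], [26, 22, 20, 29, 51], [58, 60, 74, 80, 87], [107, 110, 111, 116, 130], [131, 121, 134, 124, 116], [123, 117, 123, 120, 123], [124, 124, 122, 131, 133], [127, 126, 127, 134, 126]]
```

```bash
python3 -c "
from station import order; print(order.finish_job())"
```

```text
the job is handed in; nothing more can be done
None
```

The job is handed in at about 17 s of the 62 s allowed. The carton lies flat on the bare table, about 13 cm from the strip. The magnifier is held level over the strip, centred and lined up with it, about 2 cm above by calculation from the arm's pose, and the row and strip showed no sign of being disturbed.

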